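# Shut and bolt the drawer of the tray sealer

## Robot

A 6-joint arm with a two-finger parallel gripper is mounted at the origin on the work surface; the furniture and walls round the work are solid. World frame = base frame: x ahead of the robot, y to its left, z up, the work surface at z = 0. Lengths are in m, angles in rad, forces in N, time in s.
With the tool pointing down it reaches from about 0.425 to 0.95 m from the base axis. Payload 3.5 kg.
Tool frame: the origin (TCP) lies on the centre line of the jaws, within the pads' length; the fingertips stand ahead of it and the grasp point (between the pads) lies 11 mm behind it (tips_ahead is the z of the fingertips in the tool frame, in m); z points along the fingers, y is the direction in which the jaws open and shut (so a half turn about z gives the same grasp; the last joint's range is limited). The gripper opens to 85 mm and grips with 20 to 120 N. Pads are 22 mm wide; open, the fingers measure 114 mm over their backs; the gripper's body (76 mm by 85 mm) begins 54 mm behind the grasp point. The pads swing forward as they close: fully open they stand 13 mm farther back than shut.
Start: joints at [-1.466, 0.286, 1.577, -0, 1.279, -0.15], TCP at [0.17, -0.653, 0.239] pointing down, gripper open.
Joint ranges: [-2.77, 2.77], [-0.9, 2.22], [0.21, 2.48], [-1.53, 4.67], [0.24, 2.81], [-2.84, 2.84]. Speed limits (rad/s): [2.79, 2.79, 3.14, 3.14, 3.14, 3.14].

## Interface

Orientations are given as a unit quaternion [x, y, z, w].
In Python, from plant import * gives the robot as it stands. The module is installed in compiled form; this text tells all that it offers.
- The arm moves only by the tool move_arm, never from a script. Its arguments are lists of equal length, an entry for each row: "linear": the shift along the world's x, y, z in m, a list of three; "twist": the turn, a rotation vector about the world's x, y, z in degrees, a list of three. A call has 1 to 20 rows; each row shifts and turns the pose as measured when the row begins; what a row does not reach is not made up. A row lasts 1/12 s, in which the tool goes at most 41.7 mm and 7.16 degrees, less where a joint would pass 70% of its speed; a pose out of reach is approached as far as the arm can. A call is refused whole if a number of a shift passes 0.0417 or a number of a turn 7.16, either way. A call with a gripper value outside its range is refused whole. "grip" is the opening, from 0 (shut) to 1 (fully open), set as the call begins (left out, the last holds). The fingers move at their own pace and stop on an object; "force" is the grip in N (left out, the last holds). Time passes only in rows, so rows that do not move let the fingers close. It gives the time, the measured TCP pose, the force and the opening at its end, in the units of the state.
- get_state(): the state, without advancing time (a new reading comes with each control period).
- read_camera(name): name is "scene" or "top" or "wrist"; returns a dict with "img" (384x512x3 uint8, blue, green, red), "depth" (384x512 float32, m along the optical axis (not along the pixel's ray), 0 where there is no reading), "fx", "fy", "cx", "cy" (pixels), "rvec" (rotation vector, rad) and "tvec" (3), from world to camera coordinates, as OpenCV has them. Camera axes: x right, y down, z forward; pixel columns grow to the right and rows downward; lengths in m; the calibration is good to about 2 mm. A picture is of the moment at which its call begins.
- sign_off(): hands the job in, once; it reports no verdict.
The state is a dict: "time": time; "qpos": joint angles; "dq": joint speeds; "joint_efforts": joint torques, N m; "eef_pos": TCP position; "tcp_rot": TCP orientation; "contact_force": force on the tool from outside, world axes, zero at the start; "wrist_torque": the same for the moment, N m; "opening": opening from 0.0 (shut) to 1.0 (fully open).
Only numpy, scipy, OpenCV 4.12 (cv2) and the standard library are available. Lean on these libraries where they do the work, as an engineer would, in place of code of your own. Each camera call takes 0.05 s, during which the arm holds its last target.

## Task

Get the tray sealer ready for its sealing stroke. Push its drawer, with the moon cake in it, fully home with the fingertips; then press the spring catch on its top down with one fingertip and, keeping the catch down, push the bolt with the other fingertip all the way through the keeper on the drawer. Let go so that the catch springs back up and locks the bolt; do not pick up the cake or anything else, and leave the other things on the table where they are.

Things in the scene. Friction and masses are not known exactly. Their poses are not given: they have to be found in the camera images.
- sealer: low bench tray sealer, white box with a steel top deck, fixed to the table, 200 x 200 mm, deck 100 mm high. Origin: on the table under its middle. Its x points from the drawer front (-x side) to the back, where a film roll lies across the deck (x 47 to 93 mm, top 154 mm high); y points along the drawer front to the keeper's end; z up. The front looks to the robot's left, its y roughly away from the robot
- drawer (a joint): how far the sealer's drawer stands out, in m: 0 fully home against a stop, 0.11 fully out; starts 0.07 to 0.095 out. It opens along the sealer's -x, so push it along +x to shut it; about 2 N of friction, stays where it is left. With the bolt through the keeper it cannot open
- drawer_lip (a point): middle of the outer edge of the drawer's pull lip, a steel ledge 140 mm long (sealer y -85 to +55 mm), 12 mm thick, that sticks out 16 mm from the top of the drawer front; 84 mm above the table. Push on this edge. With the drawer home it lies at sealer x = -131 mm, y = 0. The front panel below is 16 mm farther back and reaches down to 12 mm above the table
- keeper (a point): mouth of the keeper, a steel eye 20 mm long and 23 mm wide (top 125 mm above the table) that rides on the drawer front over the deck. Only with the drawer home does it stand in line with the bolt, at sealer x = -70 mm, y = 66 mm, with 4 mm of play
- bolt (a joint): how far the bolt has slid, in m: 0 drawn (as it starts), 0.036 fully home against a stop. A flat bar 14 mm wide along the sealer's y, at sealer x = -70 mm, top 116 mm above the table; slides along +y with about 2 N of friction. While the catch is up the bolt can move only 1.5 mm, as the tooth stands in a notch of it. A second notch takes the tooth at 0.033 or more
- bolt_tab (a point): middle of the top edge of the rear face of the bolt's upright push tab (24 mm wide in x, 10 mm thick in y, 40 mm tall), 156 mm above the table. Push this face along the sealer's +y; it starts at sealer x = -70, y = -25 mm. Behind it the bar is free for 43 mm, then comes a saddle; in front, from y = 26 mm, are two more (tops 120.5 mm above the table)
- bolt_end (a point): the bolt's leading end, 111 mm above the table; 10 mm short of the keeper's mouth when drawn, 6 mm past its far side when fully home
- catch (a joint): angle of the spring catch, in rad: 0 up (at rest), 0.40 pressed right down. A rocker on an axle along the sealer's y at x = -43 mm, 128 mm above the table, between cheeks at y = -70 and 53 mm (tops 134 mm): press plate on the +x side, tooth on the -x side. The tooth is clear of the bolt beyond 0.18. The press plate needs 2.5 N to start, 7 N to stay right down; let go, it springs up
- catch_tooth (a point): bottom of the catch's tooth, at sealer x = -70 mm, y = 44 mm; it stands in the bolt's notch with the catch up and rises as the press plate goes down; 8 mm wide in y
- catch_pad (a point): top of the ribbed press plate, at sealer x = -14.5, y = -18 mm; 135 mm above the table when up, about 123 mm when right down. The plate spans x -38 to +2, y -66 to +30 mm, so a fingertip pressing it can slide along y. It is 55.5 mm from the bolt's centre line: with the closing line along the sealer's x, one fingertip presses here while the other stands as low behind the tab
- cake: the moon cake that is to be sealed, about 75 mm across and 31 mm high, loose in an oblong black tray (inside 105 x 85 mm, rim 48 mm above the table) in the drawer and riding in with it; origin in the middle of its underside, 29 mm above the table
- spare_cake: another moon cake, 75 mm across, 32 mm high, on the free end of the dark oven tray on the robot's left, loose; leave it alone; origin in the middle of its underside
- second_cake: another moon cake, 74 mm across, 29 mm high, on the free end of the same oven tray, loose; leave it alone; origin in the middle of its underside
- date_stamp: black self-inking stamp standing upright, 36 x 62 mm, 97 mm high, loose; leave it alone; origin in the middle of its underside
- tape_roll: roll of brown tape lying flat, 102 mm across, 49 mm high, loose; leave it alone; origin in the middle of its underside
- tape_dispenser: heavy green tape dispenser behind the sealer, 70 x 216 mm, 120 mm high, loose; leave it alone; origin in the middle of its underside
Mind the look-alikes: they are no part of the job. What is shaped like the cake but green is not meant.

How it is judged:
By the outcome, as a careful person would: the job done as asked, in the order asked, and still so for the second after the job is handed in, with the robot touching nothing.
It also fails if it takes over 45 s, if anything falls off the work surface, if the arm or the gripper's body presses on something with over 40 N, if the wrist force passes 120 N, or if a joint passes its speed limit or range.

## Working session

There is one attempt and no reset: what is moved stays moved. The work goes in short steps, Python scripts to look and compute and a tool call to move; the robot and the scene stay as the last step left them, time stands still between calls to the robot, and variables do not carry over. Pictures are saved under pics/ and viewed, and the job is handed in when it is done.

Besides the shell and the picture viewer there is one more tool, called after "Call:" as name(argument=value, ...), one argument or row to a line, values as JSON. move_arm: Moves the arm, as the interface text tells. Its arguments: {"type":"object","properties":{"linear":{"type":"array","items":{"type":"array","items":{"type":"number"}}},"twist":{"type":"array","items":{"type":"array","items":{"type":"number"}}},"grip":{"type":"number"},"force":{"type":"number"}},"required":["linear","twist"]}

```bash
mkdir -p pics
cat > h.py <<'E'
from plant import *
import numpy as np, cv2
def cam(n):
    c=read_camera(n); R=cv2.Rodrigues(np.array(c['rvec'],float))[0]; c['R']=R; c['t']=np.array(c['tvec'],float).ravel(); return c
def onplane(c,u,v,z):
    d=np.array([(u-c['cx'])/c['fx'],(v-c['cy'])/c['fy'],1.]); o=-c['R'].T@c['t']; d=c['R'].T@d
    return o+d*(z-o[2])/d[2]
def cloud(c):
    v,u=np.mgrid[0:384,0:512]; d=c['depth']; p=np.stack([(u-c['cx'])/c['fx']*d,(v-c['cy'])/c['fy']*d,d],-1)
    return (p-c['t'])@c['R']
def proj(c,P):
    p=c['R']@np.array(P)+c['t']; return c['fx']*p[0]/p[2]+c['cx'],c['fy']*p[1]/p[2]+c['cy']
E
python3 - <<'E'
from h import *
import pickle
s=get_state();print(s)
for n in ['scene','top','wrist']:
    c=cam(n); cv2.imwrite(f'pics/{n}0.png',cv2.resize(c['img'],(800,600),interpolation=cv2.INTER_CUBIC)); pickle.dump(c,open(n+'0.pkl','wb'))
    print(n,-c['R'].T@c['t'],c['fx'])
E
```

```text
{'time': 0.0, 'qpos': array([-1.46599068e+00,  2.87167214e-01,  1.57819749e+00,  2.32580211e-05,
        1.27859360e+00, -1.49987027e-01]), 'dq': array([-1.07793986e-03,  2.99283036e-04, -1.37573107e-03, -7.12307760e-05,
        1.25649417e-03,  1.13210632e-03]), 'joint_efforts': array([-4.46952163e-04, -4.05988455e+01, -2.92625517e+01, -1.75838277e-04,
        5.91620308e-03,  8.64293725e-06]), 'eef_pos': array([ 0.17010439, -0.65254857,  0.23793503]), 'tcp_rot': array([ 9.91895789e-01,  1.27048589e-01,  3.78478097e-05, -1.18227101e-03]), 'contact_force': array([ 0.03782916,  0.22913931, -0.22634226]), 'wrist_torque': array([-0.00931051,  0.02983749,  0.02453982]), 'opening': 0.9986672330810841}
scene [-0.4352358   0.72376986  0.85494591] 369.53896616797414
top [0.12368777 0.01703632 1.75024117] 447.59378282824576
wrist [ 0.24271376 -0.63258583  0.37223084] 273.53850371292543
```

View pics/scene0.png

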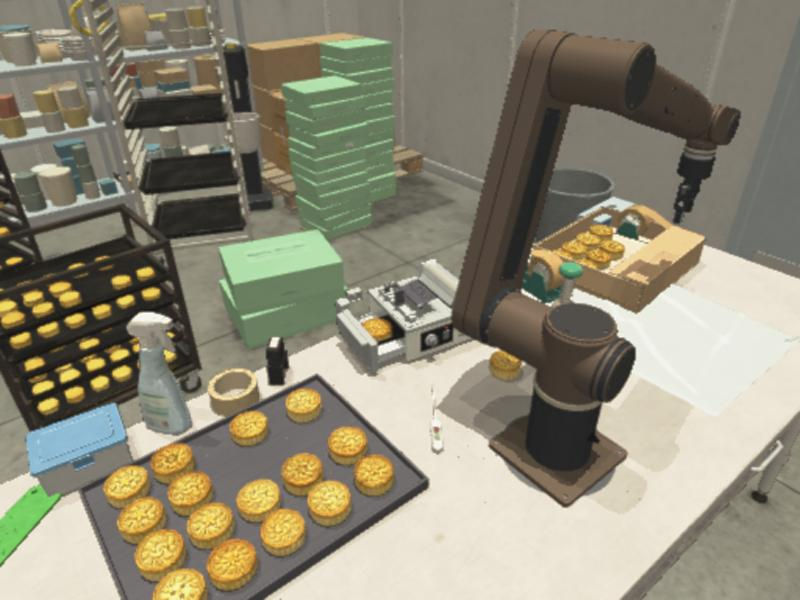

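View pics/top0.png

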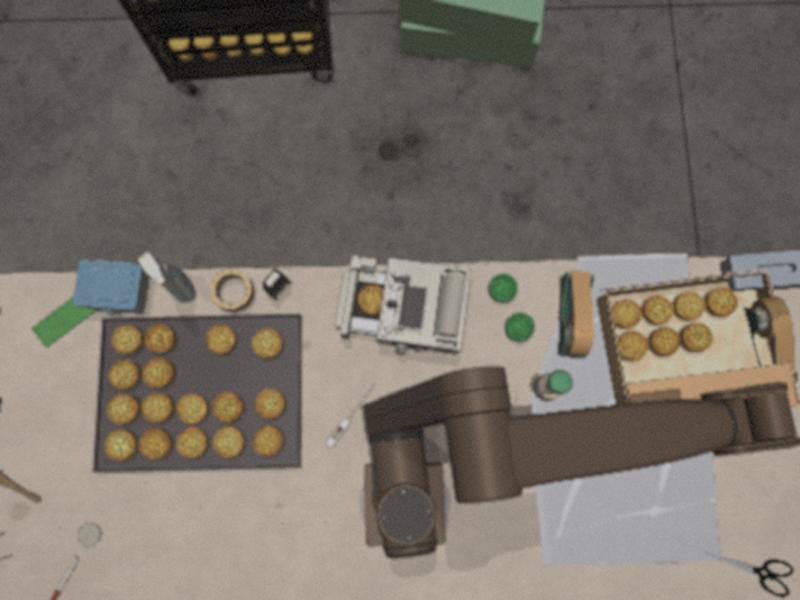

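View pics/wrist0.png

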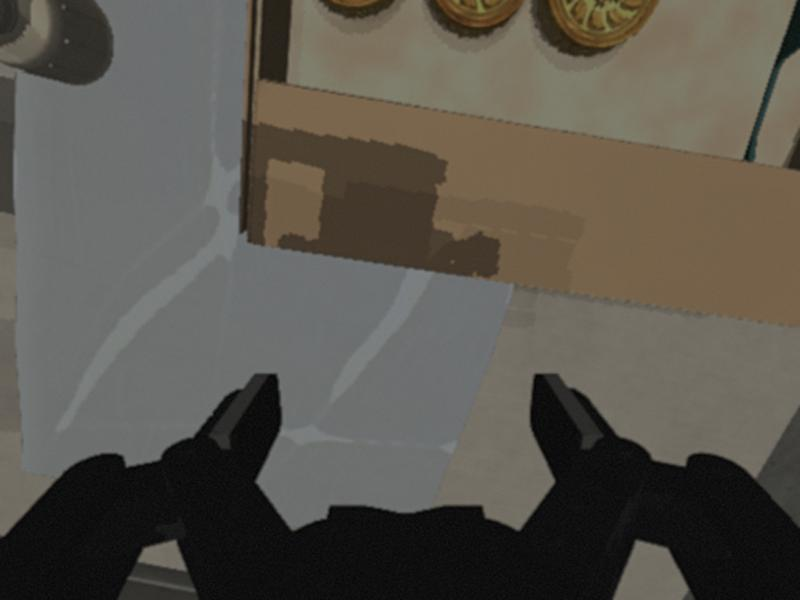

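Run:
```python
from h import *
import plant,pickle
print([n for n in dir(plant) if not n.startswith('_')])
try: print(tips_ahead)
except Exception as e: print(e)
c=pickle.load(open('top0.pkl','rb'))
i=c['img'][155:235,205:310]; cv2.imwrite('pics/tcrop.png',cv2.resize(i,None,fx=7,fy=7,interpolation=cv2.INTER_CUBIC))
s=pickle.load(open('scene0.pkl','rb'))
i=s['img'][160:245,205:305]; cv2.imwrite('pics/scrop.png',cv2.resize(i,None,fx=7,fy=7,interpolation=cv2.INTER_CUBIC))
P=cloud(c); 
m=np.zeros((384,512),bool); m[155:235,205:310]=1
Z=P[...,2]; np.set_printoptions(linewidth=250,precision=0,suppress=True)
print((Z[160:232:2,212:306:3]*1000).astype(int))
```

```text
['Unreachable', 'get_state', 'read_camera', 'sign_off', 'tips_ahead']
0.008
[[-755 -750 -767 ... -771 -765 -748]
 [-771 -751 -766 ... -750 -755 -763]
 [-753 -758 -771 ... -762 -752 -759]
 ...
 [  -3   -8   -3 ...    7    3   -2]
 [   0    0    3 ...    6    0   -2]
 [   3   -2    0 ...    3    2    0]]
```

View pics/tcrop.png

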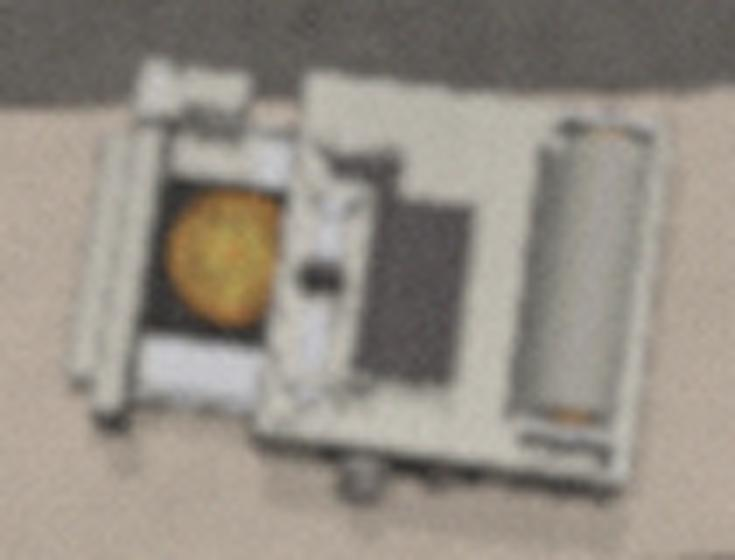

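View pics/scrop.png

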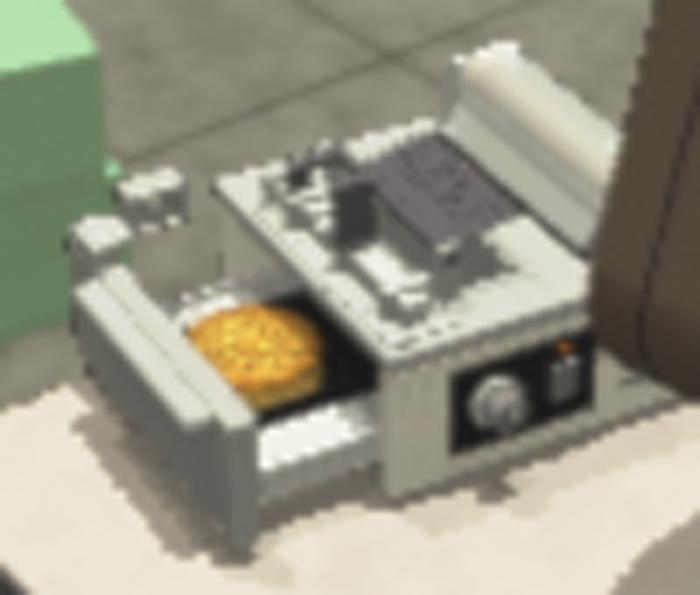

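Run:
```python
from h import *
import pickle
c=pickle.load(open('top0.pkl','rb'))
np.set_printoptions(precision=4,suppress=True)
pts=[(305,75),(258,435),(622,487),(662,115)]
W=[onplane(c,205+(u+.5)/7-.5,155+(v+.5)/7-.5,.1) for u,v in pts]
for w in W: print(w)
for i in range(4): print(np.linalg.norm(W[i]-W[(i+1)%4]), np.degrees(np.arctan2(*(W[(i+1)%4]-W[i])[[1,0]])))
print(np.mean(W,0))
# lip outer edge
for u,v in [(107,135),(75,385)]: print('lip',onplane(c,205+u/7,155+v/7,.084))
```

```text
[0.5844 0.0233 0.1   ]
[0.3864 0.0527 0.1   ]
[ 0.3539 -0.14    0.1   ]
[ 0.5572 -0.1703  0.1   ]
0.2001667425597091 171.55492524734285
0.19535324184134517 -99.58201950500586
0.2055372530406278 -8.501878614572966
0.19552426368030995 81.99278068893905
[ 0.4705 -0.0586  0.1   ]
lip [0.5557 0.1311 0.084 ]
lip [0.4169 0.1497 0.084 ]
```

Call:
move_arm(
  linear=[
    [0.01, 0.005, 0.02],
    [0.025, 0.02, 0.015],
    [0.028, 0.025, 0.012],
    [0.03, 0.027, 0.01],
    [0.03, 0.027, 0.005],
    [0.03, 0.027, 0],
    [0.03, 0.027, 0],
    [0.03, 0.027, 0],
    [0.03, 0.027, 0],
    [0.025, 0.03, 0],
    [0.01, 0.037, 0],
    [0, 0.04, 0],
    [0, 0.04, 0],
    [0, 0.04, 0],
    [0, 0.04, 0],
    [0, 0.04, 0],
    [0, 0.04, 0],
  ],
  twist=[
    [0, 0, -2],
    [0, 0, -2],
    [0, 0, -2],
    [0, 0, -2],
    [0, 0, -2],
    [0, 0, -2],
    [0, 0, -2],
    [0, 0, -2],
    [0, 0, -2],
    [0, 0, -2],
    [0, 0, -2],
    [0, 0, -1],
    [0, 0, 0],
    [0, 0, 0],
    [0, 0, 0],
    [0, 0, 0],
    [0, 0, 0],
  ],
  grip=0.5,
)

```text
time: 1.57
eef_pos: [0.4514, -0.1148, 0.2931]
tcp_rot: [0.996, -0.091, 0.0, -0.006]
contact_force: [0.7, 0.0, 0.1]
opening: 0.499
```

Call:
move_arm(
  linear=[
    [0, 0.035, 0],
    [0, 0.035, 0],
    [0, 0.03, 0],
    [0, 0.015, 0],
    [0, 0, 0],
    [0, 0, 0],
  ],
  twist=[
    [0, 0, 0.6],
    [0, 0, 0.6],
    [0, 0, 0.6],
    [0, 0, 0],
    [0, 0, 0],
    [0, 0, 0],
  ],
)

```text
time: 2.07
eef_pos: [0.4475, 0.0135, 0.2919]
tcp_rot: [0.998, -0.069, -0.0, -0.007]
contact_force: [-0.2, -0.9, -0.5]
opening: 0.504
```

Run:
```python
from h import *
import pickle
s=get_state();print(s['eef_pos'],s['tcp_rot'],s['contact_force'],s['qpos'])
for n in ['wrist','top']:
    c=cam(n); cv2.imwrite(f'pics/{n}1.png',cv2.resize(c['img'],(800,600),interpolation=cv2.INTER_CUBIC)); pickle.dump(c,open(n+'1.pkl','wb'))
```

```text
[0.44754064 0.01346511 0.2918517 ] [ 9.97569166e-01 -6.92928928e-02 -2.55449158e-04 -7.36130695e-03] [-0.21962562 -0.93385644 -0.48974412] [-0.20526472 -0.27699223  2.0466411   0.01480211  1.37446599  1.50132647]
```

View pics/wrist1.png

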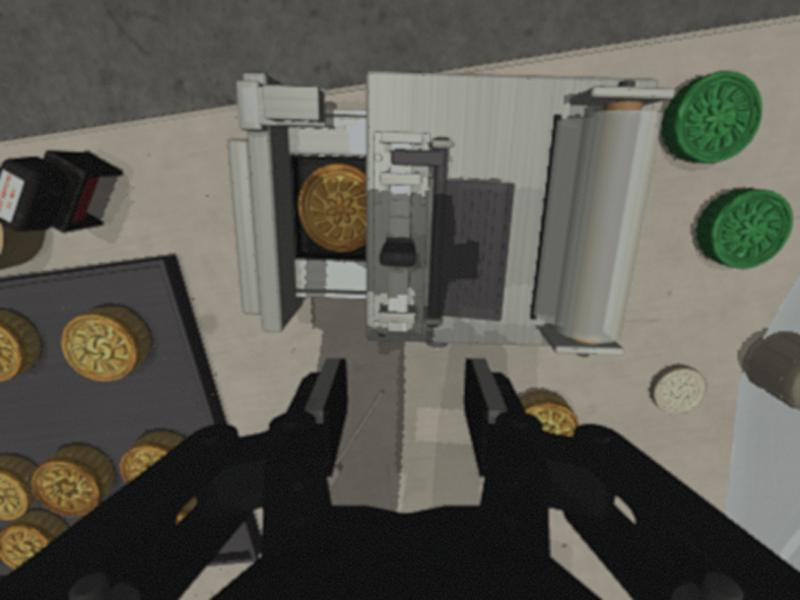

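Run:
```python
from h import *
import pickle
c=pickle.load(open('wrist1.pkl','rb'))
i=c['img'][40:225,140:340]; cv2.imwrite('pics/wcrop.png',cv2.resize(i,None,fx=4,fy=3.2*1.0,interpolation=cv2.INTER_CUBIC) if 0 else cv2.resize(i,(640,592),interpolation=cv2.INTER_CUBIC))
```

```text
(no output)
```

View pics/wcrop.png

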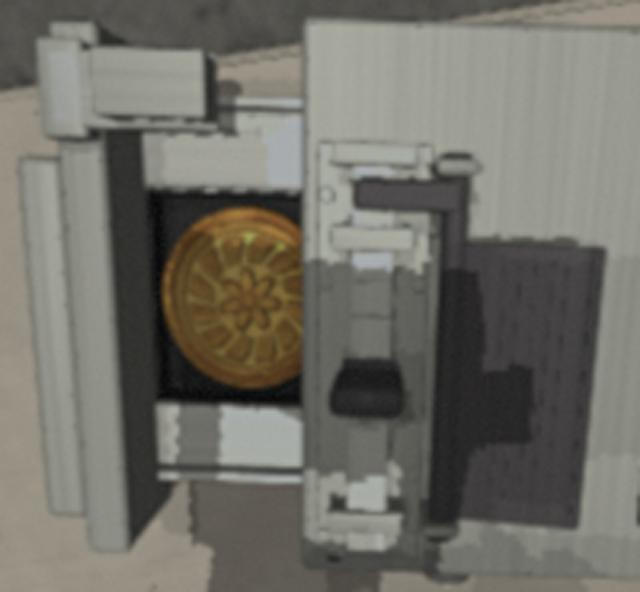

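Run:
```python
from h import *
import pickle
c=pickle.load(open('wrist1.pkl','rb'))
np.set_printoptions(precision=4,suppress=True)
f=lambda x,y,z: onplane(c,140+x/3.2-.3,40+y/3.2-.3,z)
def sh(n,p): print(n,p, 'ang')
A,B=f(305,20,.1),f(302,567,.1); print('deck front',A,B,np.linalg.norm(A-B),np.degrees(np.arctan2(*(A-B)[[1,0]])))
L1,L2=f(22,160,.084),f(50,513,.084); print('lip',L1,L2,np.linalg.norm(L1-L2),np.degrees(np.arctan2(*(L1-L2)[[1,0]])))
T1,T2=f(330,413,.156),f(402,415,.156); print('tab',(T1+T2)/2,np.linalg.norm(T1-T2))
Q=[f(472,240,.135),f(605,248,.135),f(578,527,.135),f(460,517,.135)]
print('plate',Q,np.mean(Q,0),[np.linalg.norm(Q[i]-Q[(i+1)%4]) for i in range(4)],np.degrees(np.arctan2(*(Q[1]-Q[2])[[1,0]])))
for th in [-8,-8.6,-9.2]:
    a=np.radians(th); Y=np.array([np.cos(a),np.sin(a)]); X=np.array([np.sin(a),-np.cos(a)])
    print(th,'o from tab',((T1+T2)/2)[:2]+.07*X+.025*Y,'front mid',((A+B)/2)[:2]+.1*X,'plate',((Q[1]+Q[2])/2)[:2]-.002*X+.018*Y, 'lip x', [((L1+L2)/2)[:2]@X, ])
c=pickle.load(open('top1.pkl','rb'))
```

```text
deck front [0.5866 0.0247 0.1   ] [0.3913 0.0583 0.1   ] 0.1981871138264663 -9.757069193545268
lip [0.5586 0.137  0.084 ] [0.4226 0.1611 0.084 ] 0.13810462037472082 -10.060659877713144
tab [0.4624 0.0201 0.156 ] 0.0227152306830721
plate [array([ 0.5096, -0.0203,  0.135 ]), array([ 0.5013, -0.0622,  0.135 ]), array([ 0.4075, -0.0468,  0.135 ]), array([ 0.4167, -0.0061,  0.135 ])] [ 0.4588 -0.0338  0.135 ] [np.float64(0.04266408127261403), np.float64(0.0950594529152167), np.float64(0.041760292645022706), np.float64(0.09397931571279544)] -9.327699187200244
-8 o from tab [ 0.4775 -0.0527] front mid [ 0.475  -0.0576] plate [ 0.4725 -0.055 ] lip x [np.float64(-0.21586193038587834)]
-8.6 o from tab [ 0.4767 -0.0529] front mid [ 0.474  -0.0574] plate [ 0.4725 -0.0552] lip x [np.float64(-0.22072011839494707)]
-9.2 o from tab [ 0.4759 -0.053 ] front mid [ 0.473  -0.0573] plate [ 0.4725 -0.0554] lip x [np.float64(-0.22555410195574416)]
```

Call:
move_arm(
  linear=[
    [0.01, 0.035, 0],
    [0.01, 0.035, 0],
    [0.01, 0.035, 0],
    [0.01, 0.035, 0],
    [0.01, 0.03, 0],
    [0.002, 0.006, -0.02],
    [0, 0, -0.035],
    [0, 0, -0.035],
    [0, 0, -0.035],
    [0, 0, -0.035],
    [0, 0, -0.03],
    [0, 0, -0.015],
    [0, 0, 0],
  ],
  twist=[
    [-0.4, 0, -0.7],
    [-0.4, 0, -0.7],
    [0, 0, 0],
    [0, 0, 0],
    [0, 0, 0],
    [0, 0, 0],
    [0, 0, 0],
    [0, 0, 0],
    [0, 0, 0],
    [0, 0, 0],
    [0, 0, 0],
    [0, 0, 0],
    [0, 0, 0],
  ],
  grip=0,
)

```text
time: 3.25
eef_pos: [0.5106, 0.1772, 0.0811]
tcp_rot: [0.995, -0.1, 0.006, 0.001]
contact_force: [-0.4, 0.5, -0.1]
opening: 0.0
```

```bash
cat >> h.py <<'E'
TH=np.radians(-9.4); O=np.array([.474,-.055]); Y=np.array([np.cos(TH),np.sin(TH)]); X=np.array([np.sin(TH),-np.cos(TH)])
def st():
    from scipy.spatial.transform import Rotation as Ro
    s=get_state(); p=s['eef_pos']; R=Ro.from_quat(s['tcp_rot']).as_matrix()
    print('t',round(s['time'],2),'tcp',np.round(p,4),'sealer',np.round([(p[:2]-O)@X,(p[:2]-O)@Y],4),'zax',np.round(R[:,2],4),'yaw',np.round(np.degrees(np.arctan2(R[1,0],R[0,0])),2),'F',np.round(s['contact_force'],2),'op',round(s['opening'],3))
E
python3 - <<'E'
from h import *
import pickle
st()
for n in ['wrist','scene']:
    c=cam(n); cv2.imwrite(f'pics/{n}2.png',cv2.resize(c['img'],(800,600),interpolation=cv2.INTER_CUBIC)); pickle.dump(c,open(n+'2.pkl','wb'))
E
```

```text
t 3.25 tcp [0.5106 0.1772 0.0811] sealer [-0.235  -0.0018] zax [ 0.0119 -0.0041 -0.9999] yaw -11.47 F [-0.36  0.55 -0.08] op 0.0
```

View pics/wrist2.png

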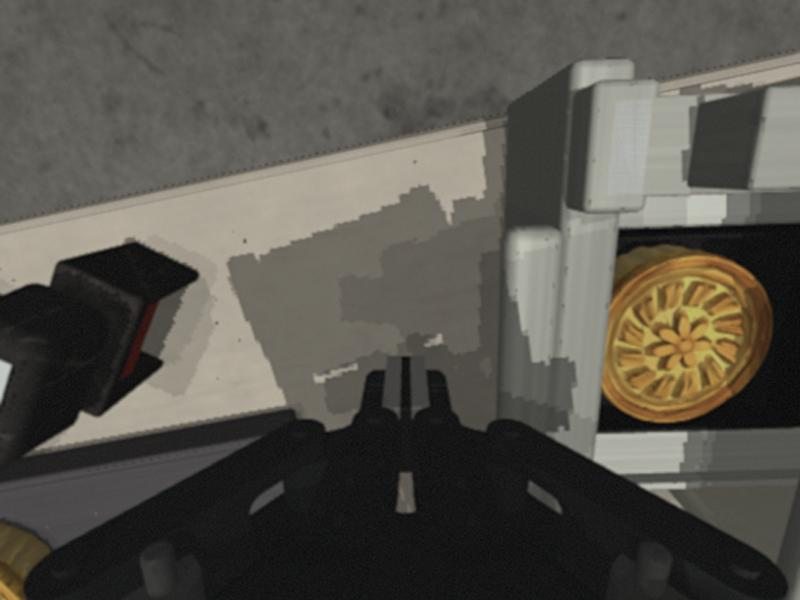

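View pics/scene2.png

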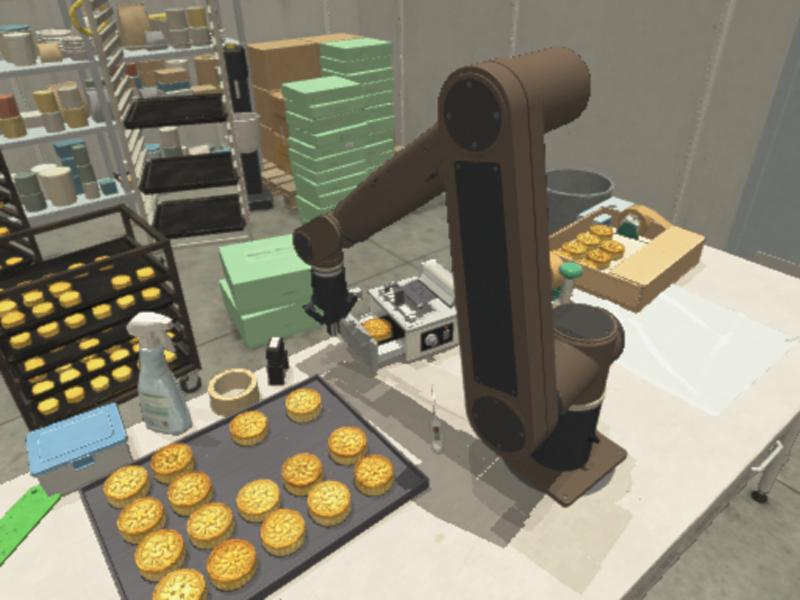

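Call:
move_arm(
  linear=[
    [0, 0, -0.011],
    [-0.001, -0.006, 0],
    [-0.0016, -0.01, 0],
    [-0.0016, -0.01, 0],
    [-0.0016, -0.01, 0],
    [-0.0016, -0.01, 0],
    [-0.0016, -0.01, 0],
    [-0.0016, -0.01, 0],
    [-0.0016, -0.01, 0],
    [-0.001, -0.006, 0],
  ],
  twist=[
    [0, 0, 0.6],
    [-0.2, -0.6, 0.6],
    [0, 0, 0.6],
    [0, 0, 0],
    [0, 0, 0],
    [0, 0, 0],
    [0, 0, 0],
    [0, 0, 0],
    [0, 0, 0],
    [0, 0, 0],
  ],
)

```text
time: 4.18
eef_pos: [0.5043, 0.0906, 0.0811]
tcp_rot: [0.996, -0.084, 0.023, -0.002]
contact_force: [1.0, 2.1, -2.2]
opening: 0.001
```

Run:
```python
from h import *
st()
```

```text
t 4.18 tcp [0.5043 0.0906 0.0811] sealer [-0.1486  0.0061] zax [ 4.630e-02  1.000e-04 -9.989e-01] yaw -9.62 F [ 0.95  2.14 -2.2 ] op 0.001
```

Call:
move_arm(
  linear=[
    [0, 0, -0.006],
    [-0.0005, -0.003, -0.004],
    [-0.0006, -0.004, 0],
    [-0.0006, -0.004, 0],
    [-0.0005, -0.003, 0],
    [-0.0005, -0.003, 0],
  ],
  twist=[
    [0, 1.3, 0],
    [0, 1.3, 0],
    [0, 0, 0],
    [0, 0, 0],
    [0, 0, 0],
    [0, 0, 0],
  ],
)

```text
time: 4.68
eef_pos: [0.5051, 0.0879, 0.074]
tcp_rot: [0.995, -0.093, -0.001, -0.021]
contact_force: [1.1, 12.8, -0.8]
opening: 0.001
```

Run:
```python
from h import *
st()
```

```text
t 4.68 tcp [0.5051 0.0879 0.074 ] sealer [-0.146   0.0074] zax [ 0.0024  0.0411 -0.9992] yaw -10.7 F [ 1.11 12.81 -0.76] op 0.001
```

Call:
move_arm(
  linear=[
    [-0.0008, -0.005, 0],
    [-0.0008, -0.005, 0],
    [-0.0008, -0.005, 0],
  ],
  twist=[
    [-1, 0, 0.3],
    [-1, 0, 0.3],
    [-0.5, 0, 0.3],
  ],
)

```text
time: 4.93
eef_pos: [0.5051, 0.0875, 0.0739]
tcp_rot: [0.996, -0.092, 0.002, -0.016]
contact_force: [2.1, 21.3, -0.3]
opening: 0.001
```

Run:
```python
from h import *
import pickle
st()
for n in ['wrist','top']:
    c=cam(n); cv2.imwrite(f'pics/{n}3.png',cv2.resize(c['img'],(800,600),interpolation=cv2.INTER_CUBIC)); pickle.dump(c,open(n+'3.pkl','wb'))
```

```text
t 4.93 tcp [0.5051 0.0875 0.0739] sealer [-0.1457  0.0074] zax [ 0.0065  0.0311 -0.9995] yaw -10.5 F [ 2.08 21.31 -0.34] op 0.001
```

View pics/wrist3.png

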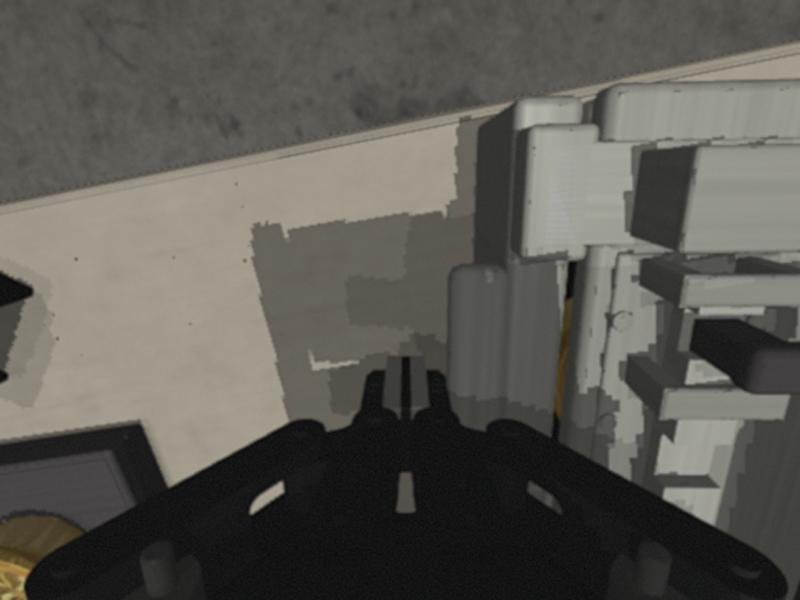

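Call:
move_arm(
  linear=[
    [0.002, 0.012, 0],
    [0.002, 0.015, 0],
    [0, 0, 0.03],
    [0, 0, 0.04],
    [0, 0, 0.04],
    [0, 0, 0.04],
    [-0.01, -0.02, 0.02],
    [-0.02, -0.035, 0],
    [-0.02, -0.035, 0],
    [-0.015, -0.025, 0],
    [-0.01, -0.012, 0],
    [0, 0, 0],
  ],
  twist=[
    [0, 0, 0],
    [-0.5, 0, 0.4],
    [-0.5, 0, 0.4],
    [-0.4, 0, 0],
    [0, 0, 0],
    [0, 0, 0],
    [0, 0, 0],
    [0, 0, 0],
    [0, 0, 0],
    [0, 0, 0],
    [0, 0, 0],
    [0, 0, 0],
  ],
  grip=0,
)

```text
time: 6.03
eef_pos: [0.4325, -0.0179, 0.2523]
tcp_rot: [0.997, -0.078, -0.003, 0.006]
contact_force: [-0.2, -0.0, 0.4]
opening: 0.003
```

Run:
```python
from h import *
import pickle
st()
for n in ['wrist','top']:
    c=cam(n); cv2.imwrite(f'pics/{n}4.png',cv2.resize(c['img'],(800,600),interpolation=cv2.INTER_CUBIC)); pickle.dump(c,open(n+'4.pkl','wb'))
```

```text
t 6.03 tcp [ 0.4325 -0.0179  0.2523] sealer [-0.0299 -0.047 ] zax [-0.0059 -0.0118 -0.9999] yaw -8.89 F [-0.2  -0.04  0.4 ] op 0.003
```

View pics/wrist4.png

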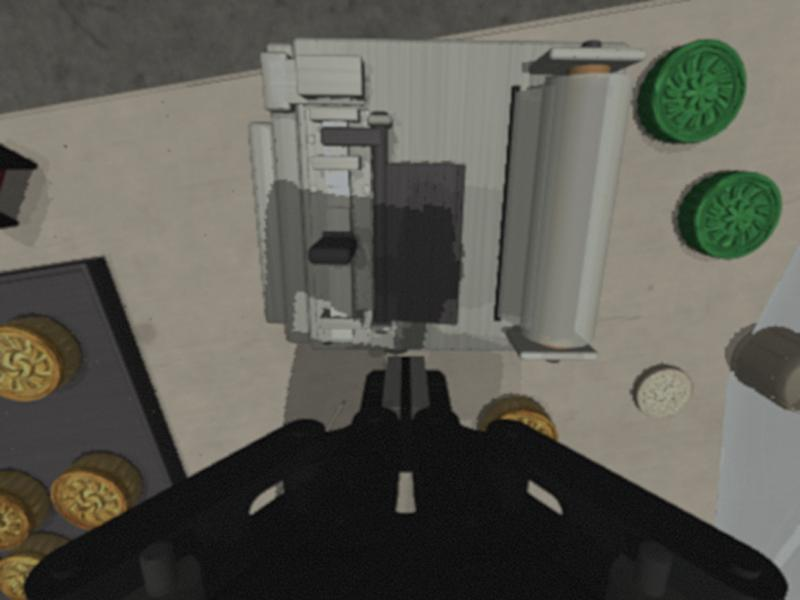

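Run:
```python
from h import *
import pickle
c=pickle.load(open('wrist4.pkl','rb'))
def W(x,y,z): 
    p=O+x*X+y*Y; return [p[0],p[1],z]
pts={'tabL':(-.082,-.025,.156),'tabR':(-.058,-.025,.156),'k':(-.0815,.066,.125),'k2':(-.0585,.066,.125),'p1':(.002,.03,.135),'p2':(.002,-.066,.135),'d1':(-.1,.1,.1),'d2':(.1,.1,.1),'d3':(-.1,-.1,.1),'lip1':(-.131,.055,.084),'lip2':(-.131,-.085,.084)}
x0,y0,k=145,15,4
i=cv2.resize(c['img'][y0:y0+150,x0:x0+195],None,fx=k,fy=k,interpolation=cv2.INTER_CUBIC)
for n,p in pts.items():
    u,v=proj(c,W(*p)); cv2.drawMarker(i,(int((u-x0+.5)*k),int((v-y0+.5)*k)),(0,0,255),0,10,1)
cv2.imwrite('pics/ov4.png',i)
print(proj(c,get_state()['eef_pos']-np.array([0,0,.008])))
```

```text
(np.float64(258.2343837096372), np.float64(240.0614720725418))
```

View pics/ov4.png

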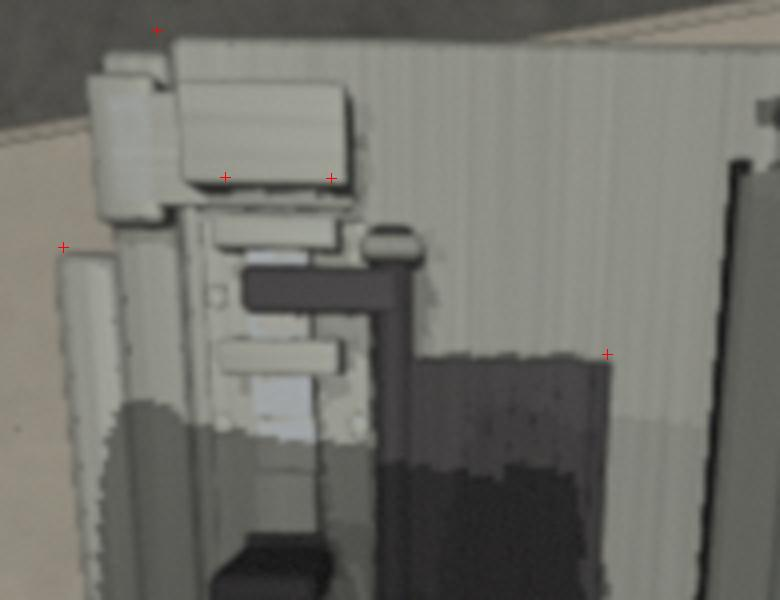

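Call:
move_arm(
  linear=[
    [0.002, 0.006, 0],
    [0.0015, 0.005, 0],
    [0, 0, -0.01],
    [0, 0, -0.02],
    [0, 0, -0.025],
    [0, 0, -0.02],
    [0, 0, -0.01],
    [0, 0, 0],
    [0, 0, 0],
  ],
  twist=[
    [0.35, -0.2, -0.3],
    [0.35, -0.2, -0.2],
    [0, 0, 0],
    [0, 0, 0],
    [0, 0, 0],
    [0, 0, 0],
    [0, 0, 0],
    [0, 0, 0],
    [0, 0, 0],
  ],
  grip=0.48,
)

```text
time: 6.88
eef_pos: [0.4396, 0.0033, 0.1594]
tcp_rot: [0.997, -0.075, -0.001, -0.002]
contact_force: [0.1, 0.3, 0.2]
opening: 0.482
```

```bash
sed -i 's/\[.474,-.055\]/[.472,-.055]/' h.py
python3 - <<'E'
from h import *
import pickle
st()
for n in ['wrist','scene']:
    c=cam(n); cv2.imwrite(f'pics/{n}5.png',cv2.resize(c['img'],(800,600),interpolation=cv2.INTER_CUBIC)); pickle.dump(c,open(n+'5.pkl','wb'))
E
```

```text
t 6.88 tcp [0.4396 0.0033 0.1594] sealer [-0.0522 -0.0415] zax [-0.002   0.0051 -1.    ] yaw -8.61 F [0.08 0.33 0.24] op 0.482
```

View pics/wrist5.png

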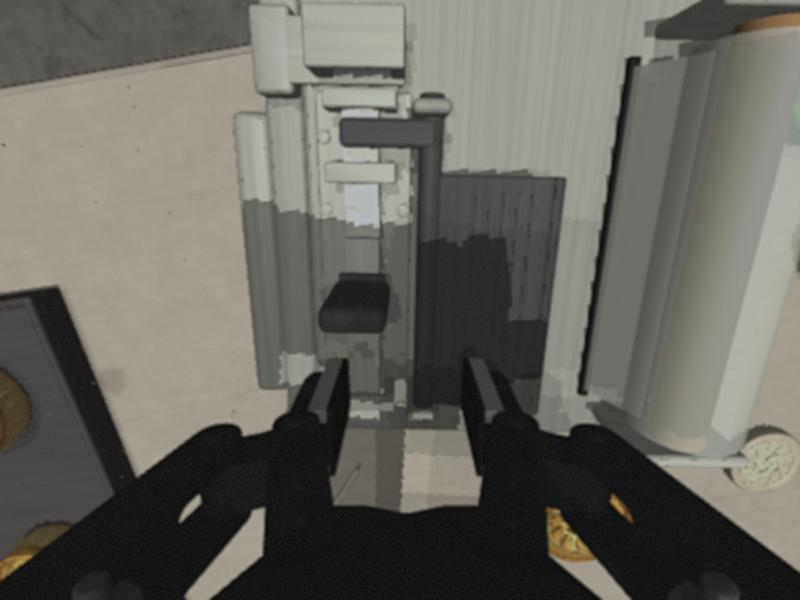

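Call:
move_arm(
  linear=[
    [-0.001, -0.005, 0],
    [-0.001, -0.004, 0],
    [0, 0, -0.004],
    [0, 0, -0.004],
    [0, 0, 0],
  ],
  twist=[
    [0, 0, -0.4],
    [0, 0, -0.3],
    [0, 0, 0],
    [0, 0, 0],
    [0, 0, 0],
  ],
)

```text
time: 7.4
eef_pos: [0.4406, -0.0076, 0.1557]
tcp_rot: [0.997, -0.082, 0.004, -0.002]
contact_force: [-0.2, -1.1, -0.8]
opening: 0.482
```

Run:
```python
from h import *
import pickle
st()
for n in ['wrist']:
    c=cam(n); cv2.imwrite(f'pics/{n}6.png',cv2.resize(c['img'][100:340,140:400],None,fx=3,fy=2.5,interpolation=cv2.INTER_CUBIC) if 0 else cv2.resize(c['img'],(800,600),interpolation=cv2.INTER_CUBIC)); pickle.dump(c,open(n+'6.pkl','wb'))
```

```text
t 7.4 tcp [ 0.4406 -0.0076  0.1557] sealer [-0.0417 -0.0387] zax [ 0.008   0.0024 -1.    ] yaw -9.38 F [-0.16 -1.1  -0.8 ] op 0.482
```

View pics/wrist6.png

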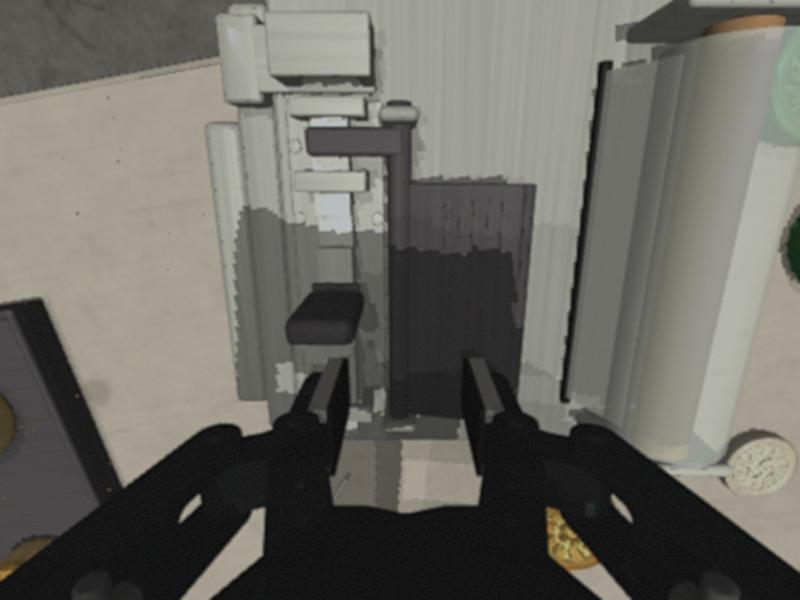

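Call:
move_arm(
  linear=[
    [-0.002, 0, -0.004],
    [0, 0, -0.004],
    [0, 0, -0.004],
    [0, 0, -0.004],
    [0, 0, -0.003],
    [0, 0, -0.003],
  ],
  twist=[
    [0, 0.3, 0],
    [0, 0.2, 0],
    [0, 0, 0],
    [0, 0, 0],
    [0, 0, 0],
    [0, 0, 0],
  ],
)

```text
time: 7.95
eef_pos: [0.4393, -0.0087, 0.134]
tcp_rot: [0.997, -0.081, -0.0, 0.0]
contact_force: [-2.8, -0.2, 6.2]
opening: 0.48
```

Run:
```python
from h import *
st()
```

```text
t 7.95 tcp [ 0.4393 -0.0087  0.134 ] sealer [-0.0404 -0.0398] zax [-1.e-04 -9.e-04 -1.e+00] yaw -9.34 F [-2.76 -0.21  6.21] op 0.48
```

Call:
move_arm(
  linear=[
    [0, 0, -0.004],
    [0, 0, -0.004],
    [0, 0, -0.004],
  ],
  twist=[
    [0, 0, 0],
    [0, 0, 0],
    [0, 0, 0],
  ],
)

```text
time: 8.2
eef_pos: [0.4398, -0.0087, 0.1288]
tcp_rot: [0.997, -0.082, -0.004, 0.0]
contact_force: [-15.6, 4.2, 34.3]
opening: 0.476
```

Run:
```python
from h import *
import pickle
st()
for n in ['wrist','scene']:
    c=cam(n); i=c['img'] if n=='wrist' else c['img'][140:260,190:350]
    cv2.imwrite(f'pics/{n}7.png',cv2.resize(i,(800,600),interpolation=cv2.INTER_CUBIC)); pickle.dump(c,open(n+'7.pkl','wb'))
```

```text
t 8.2 tcp [ 0.4398 -0.0087  0.1288] sealer [-0.0404 -0.0393] zax [-7.1e-03 -4.0e-04 -1.0e+00] yaw -9.37 F [-15.55   4.2   34.28] op 0.476
```

View pics/wrist7.png

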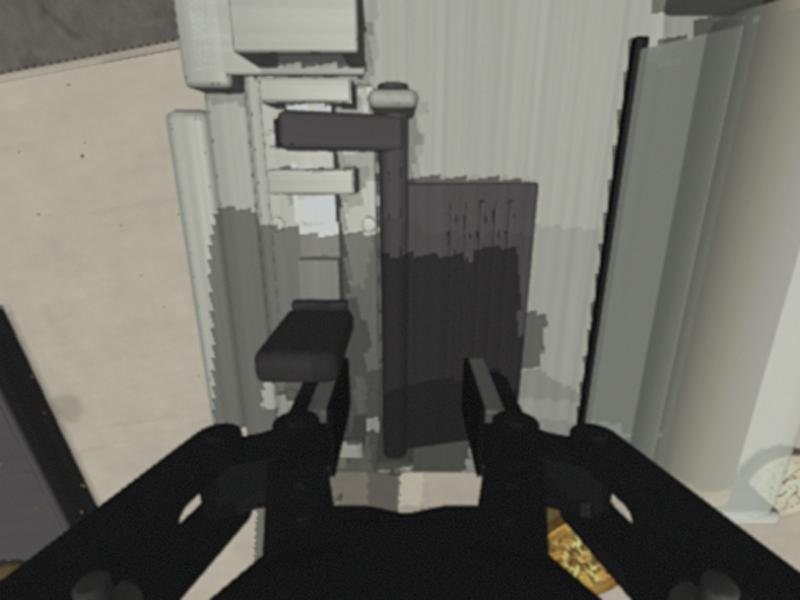

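View pics/scene7.png

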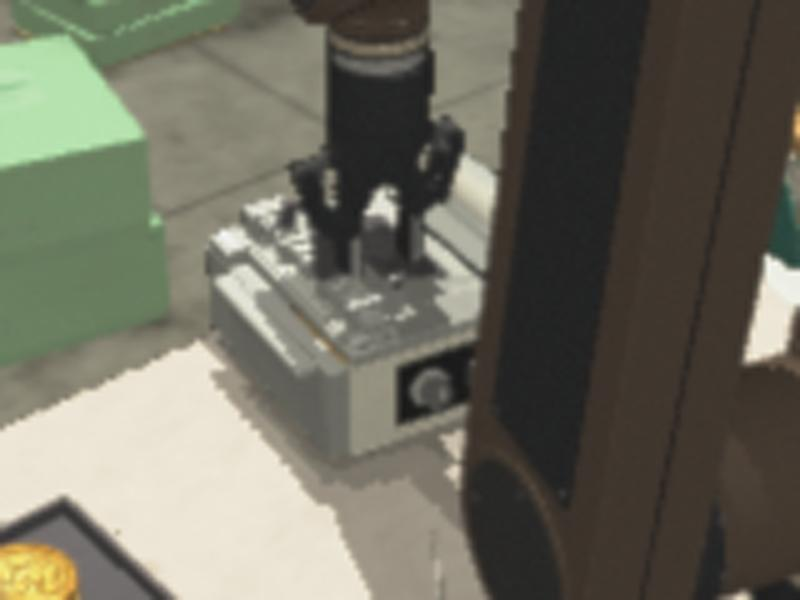

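Call:
move_arm(
  linear=[
    [0.003, -0.0005, -0.001],
    [0.005, -0.0008, -0.0015],
    [0.005, -0.0008, -0.0015],
    [0.005, -0.0008, -0.0015],
  ],
  twist=[
    [0, -0.3, 0],
    [0, 0, 0],
    [0, 0, 0],
    [0, 0, 0],
  ],
)

```text
time: 8.63
eef_pos: [0.452, -0.011, 0.1294]
tcp_rot: [0.997, -0.081, -0.013, 0.001]
contact_force: [-15.8, 0.9, 20.6]
opening: 0.478
```

Run:
```python
from h import *
st()
```

```text
t 8.63 tcp [ 0.452  -0.011   0.1294] sealer [-0.0401 -0.0269] zax [-0.0266 -0.     -0.9996] yaw -9.26 F [-15.83   0.91  20.63] op 0.478
```

Call:
move_arm(
  linear=[
    [0.005, -0.0008, -0.0015],
    [0.005, -0.0008, -0.0015],
    [0.005, -0.0008, -0.0015],
    [0.005, -0.0008, -0.0015],
  ],
  twist=[
    [0, -0.5, 0],
    [0, -0.4, 0],
    [0, -0.4, 0],
    [0, -0.4, 0],
  ],
)

```text
time: 8.97
eef_pos: [0.4568, -0.0123, 0.1293]
tcp_rot: [0.996, -0.08, -0.029, -0.0]
contact_force: [-22.6, 3.1, 24.9]
opening: 0.484
```

Run:
```python
from h import *
import pickle
st()
for n in ['wrist']:
    c=cam(n); i=c['img']
    cv2.imwrite(f'pics/{n}8.png',cv2.resize(i,(800,600),interpolation=cv2.INTER_CUBIC)); pickle.dump(c,open(n+'8.pkl','wb'))
```

```text
t 8.97 tcp [ 0.4568 -0.0123  0.1293] sealer [-0.0396 -0.0219] zax [-0.0572  0.0048 -0.9984] yaw -9.19 F [-22.6    3.15  24.9 ] op 0.484
```

View pics/wrist8.png

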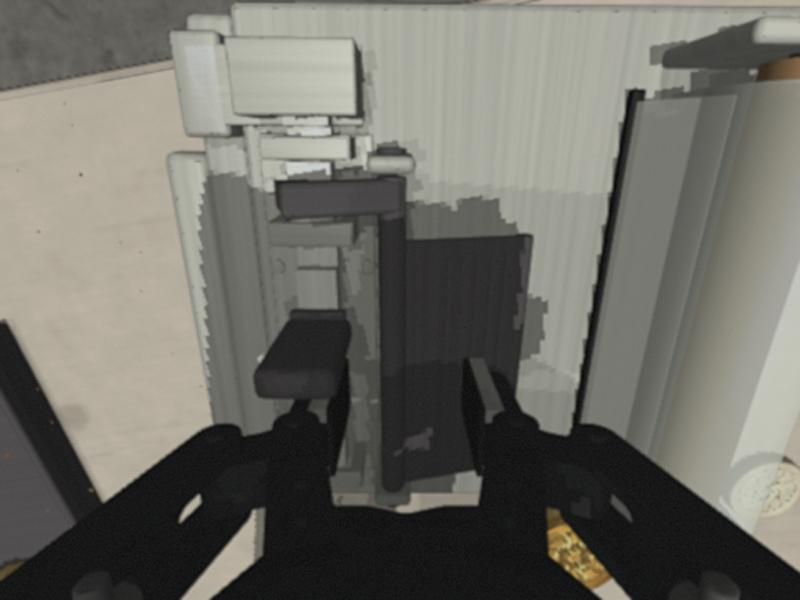

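Run:
```python
from h import *
import pickle
o=[]
for n in ['wrist7','wrist8']:
    c=pickle.load(open(n+'.pkl','rb')); i=c['img'][0:250,100:280]
    o.append(cv2.resize(i,(400,556),interpolation=cv2.INTER_CUBIC))
cv2.imwrite('pics/cmp.png',np.clip(np.hstack(o).astype(float)*1.6,0,255).astype(np.uint8))
```

```text
(no output)
```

View pics/cmp.png

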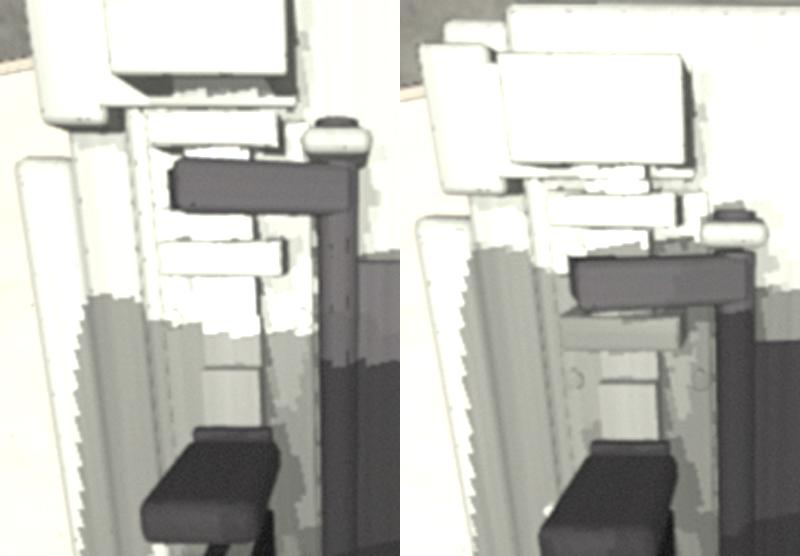

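Call:
move_arm(
  linear=[
    [0.006, -0.001, -0.0005],
    [0.007, -0.0011, -0.0008],
    [0.007, -0.0011, -0.0008],
  ],
  twist=[
    [0, -1.5, 0],
    [0, -1.5, 0],
    [0, -1.5, 0],
  ],
)

```text
time: 9.27
eef_pos: [0.4674, -0.0147, 0.1294]
tcp_rot: [0.997, -0.079, -0.007, -0.003]
contact_force: [-19.4, 1.6, 19.2]
opening: 0.48
```

Run:
```python
from h import *
st()
```

```text
t 9.27 tcp [ 0.4674 -0.0147  0.1294] sealer [-0.039  -0.0112] zax [-0.0131  0.0063 -0.9999] yaw -9.01 F [-19.4    1.6   19.22] op 0.48
```

Call:
move_arm(
  linear=[
    [0.007, -0.0013, -0.0008],
    [0.007, -0.0013, -0.0008],
    [0.007, -0.0013, -0.0008],
  ],
  twist=[
    [0, -1.2, -0.1],
    [0, -1.2, -0.1],
    [0, -1.2, -0.1],
  ],
)

```text
time: 9.52
eef_pos: [0.4776, -0.0173, 0.1295]
tcp_rot: [0.997, -0.08, 0.006, -0.005]
contact_force: [-14.7, 0.3, 17.8]
opening: 0.476
```

Run:
```python
from h import *
import pickle
st()
for n in ['wrist']:
    c=cam(n); i=c['img']
    cv2.imwrite(f'pics/{n}9.png',np.clip(1.4*cv2.resize(i,(800,600),interpolation=cv2.INTER_CUBIC).astype(float),0,255)); pickle.dump(c,open(n+'9.pkl','wb'))
```

```text
t 9.52 tcp [ 0.4776 -0.0173  0.1295] sealer [-0.0381 -0.0006] zax [ 0.0118  0.0093 -0.9999] yaw -9.17 F [-14.67   0.3   17.81] op 0.476[ WARN:0@4.019] global loadsave.cpp:1063 imwrite_ Unsupported depth image for selected encoder is fallbacked to CV_8U.
```

View pics/wrist9.png

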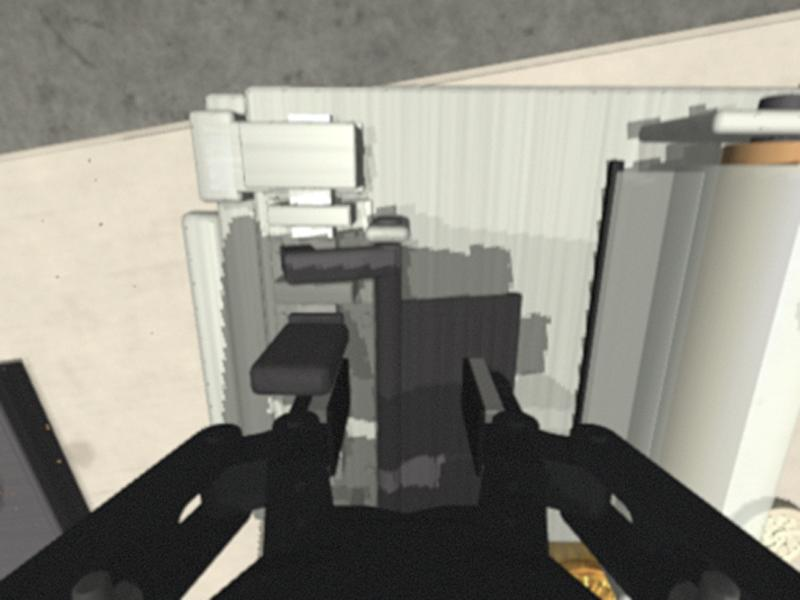

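Call:
move_arm(
  linear=[
    [0.006, -0.001, -0.0008],
    [0.006, -0.001, -0.0008],
    [0.006, -0.001, -0.0008],
  ],
  twist=[
    [0, -0.3, 0],
    [0, -0.3, 0],
    [0, -0.3, 0],
  ],
)

```text
time: 9.82
eef_pos: [0.4795, -0.0178, 0.1297]
tcp_rot: [0.997, -0.075, -0.015, -0.007]
contact_force: [-26.1, 1.2, 24.6]
opening: 0.479
```

Run:
```python
from h import *
st()
```

```text
t 9.82 tcp [ 0.4795 -0.0178  0.1297] sealer [-0.038   0.0013] zax [-0.0291  0.0154 -0.9995] yaw -8.61 F [-26.08   1.21  24.56] op 0.479
```

Call:
move_arm(
  linear=[
    [0.007, -0.0012, -0.0003],
    [0.007, -0.0012, -0.0003],
    [0.007, -0.0012, -0.0003],
  ],
  twist=[
    [0, -1.2, -0.2],
    [0, -1.2, -0.2],
    [0, -1.2, -0.2],
  ],
)

```text
time: 10.07
eef_pos: [0.4795, -0.0178, 0.1297]
tcp_rot: [0.997, -0.072, -0.019, -0.01]
contact_force: [-26.1, 2.7, 23.4]
opening: 0.48
```

Run:
```python
from h import *
import pickle
st()
for n in ['wrist','scene']:
    c=cam(n); i=c['img'] if n=='wrist' else c['img'][140:260,190:350]
    cv2.imwrite(f'pics/{n}10.png',np.clip(1.4*cv2.resize(i,(800,600),interpolation=cv2.INTER_CUBIC).astype(float),0,255).astype(np.uint8)); pickle.dump(c,open(n+'10.pkl','wb'))
```

```text
t 10.07 tcp [ 0.4795 -0.0178  0.1297] sealer [-0.0379  0.0013] zax [-0.0373  0.0227 -0.999 ] yaw -8.29 F [-26.15   2.7   23.36] op 0.48
```

View pics/wrist10.png

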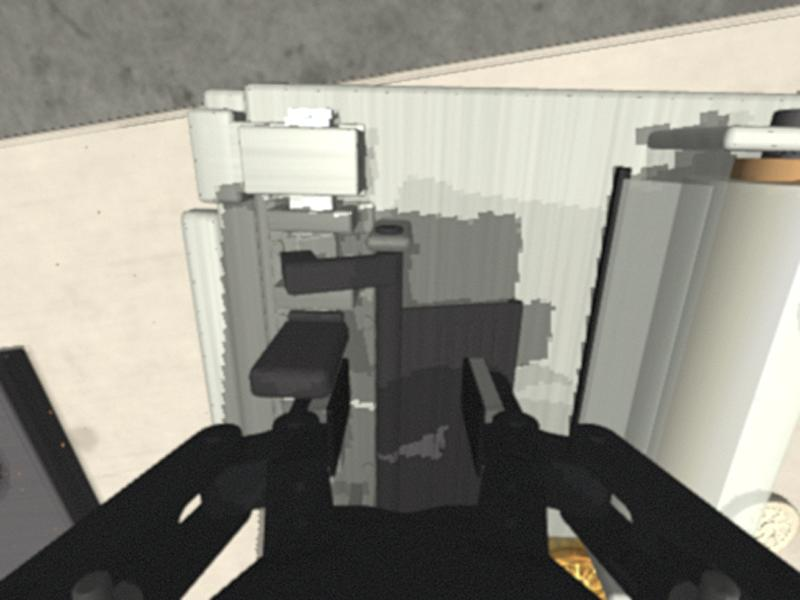

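Run:
```python
from h import *
import pickle
c=pickle.load(open('wrist10.pkl','rb'))
for n,u,v,z in [('end',310,107,.116),('keeper far',300,123,.125),('keeper near top',300,193,.125),('deck far edge',400,88,.1)]:
    p=onplane(c,u/1.5625,v/1.5625,z)[:2]-O; print(n,p@X,p@Y)
```

```text
end -0.07088362842862646 0.09251806999053198
keeper far -0.07207421487920115 0.08743953567157257
keeper near top -0.07333820238593108 0.0672070708358064
deck far edge -0.04341770320640669 0.10022142641726518
```

Call:
move_arm(
  linear=[
    [0, 0, 0.008],
    [0, 0, 0.012],
    [-0.002, 0, 0.02],
    [0, 0, 0.03],
    [0, 0, 0.035],
    [0, 0, 0.03],
    [0, 0, 0.01],
    [0, 0, 0],
    [0, 0, 0],
  ],
  twist=[
    [0, 0, 0],
    [0, 0, 0],
    [0, 0, 0],
    [0, -1, 0],
    [0, -1, 0],
    [0, 0, 0],
    [0, 0, 0],
    [0, 0, 0],
    [0, 0, 0],
  ],
)

```text
time: 10.92
eef_pos: [0.4732, -0.0151, 0.2754]
tcp_rot: [0.997, -0.071, -0.005, -0.014]
contact_force: [-0.1, -0.9, -0.2]
opening: 0.48
```

Run:
```python
from h import *
import pickle
st()
for n in ['wrist','scene','top']:
    c=cam(n); i=c['img'] if n=='wrist' else c['img'][140:260,190:350]
    cv2.imwrite(f'pics/{n}11.png',np.clip(1.3*cv2.resize(i,(800,600),interpolation=cv2.INTER_CUBIC).astype(float),0,255).astype(np.uint8)); pickle.dump(c,open(n+'11.pkl','wb'))
```

```text
t 10.92 tcp [ 0.4732 -0.0151  0.2754] sealer [-0.0396 -0.0053] zax [-0.008   0.0282 -0.9996] yaw -8.18 F [-0.1  -0.91 -0.18] op 0.48
```

View pics/wrist11.png

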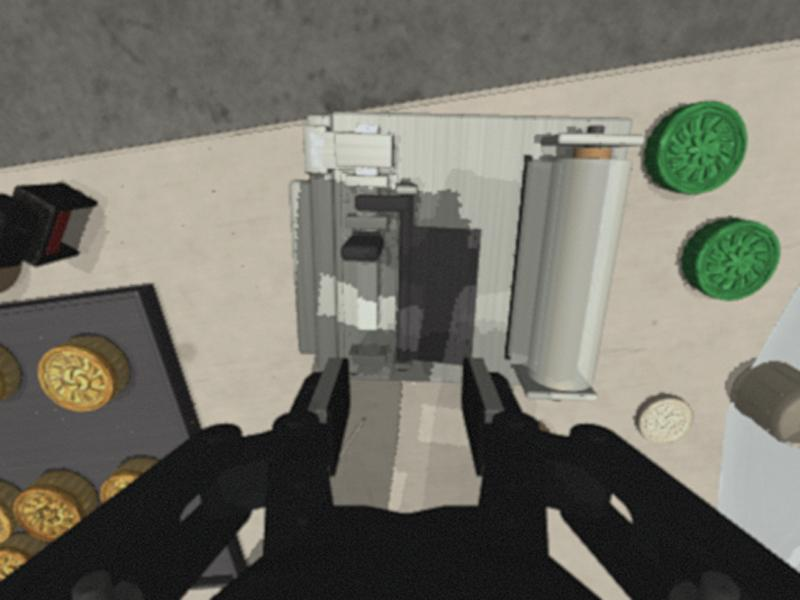

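View pics/scene11.png

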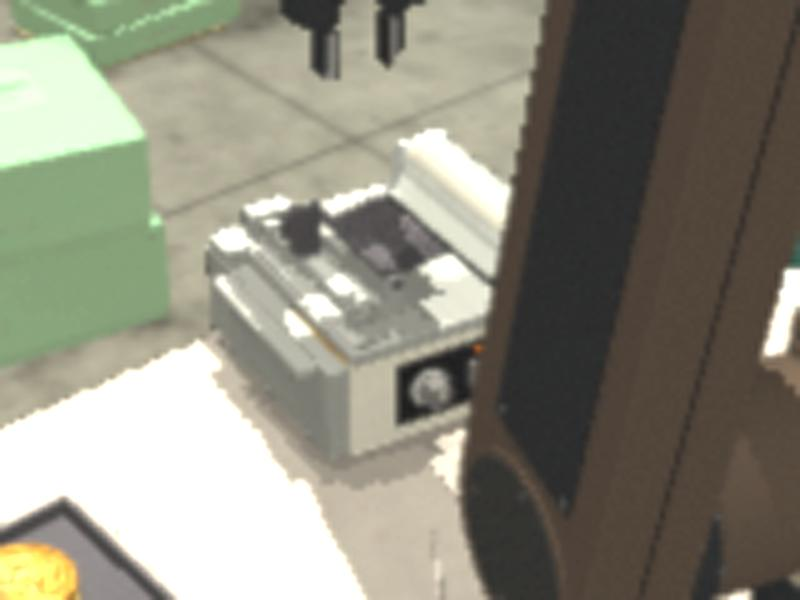

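Run:
```python
from h import *
import pickle
def W(x,y,z): 
    p=O+x*X+y*Y; return [p[0],p[1],z]
for n in ['wrist1','wrist4','wrist10','wrist11']:
    c=pickle.load(open(n+'.pkl','rb')); Pc=cloud(c); d=Pc-np.array([*O,0]); sx=d[...,0]*X[0]+d[...,1]*X[1]; sy=d[...,0]*Y[0]+d[...,1]*Y[1]; z=Pc[...,2]; ok=(c['depth']>0)&(z<.17)
    r=lambda a,b,e,f: np.round(np.median(z[ok&(sx>a)&(sx<b)&(sy>e)&(sy<f)])*1000,1)
    print(n,'plate inner',r(-.03,-.02,.0,.025),'plate outer',r(-.008,-.001,0,.025),'toothend',r(-.072,-.066,.041,.047),'deck',r(.01,.03,.05,.09),'keeper',r(-.075,-.06,.07,.082))
c=pickle.load(open('wrist11.pkl','rb'))
i=c['img'][60:260,180:340];cv2.imwrite('pics/fin.png',np.clip(1.5*cv2.resize(i,(480,600),interpolation=cv2.INTER_CUBIC).astype(float),0,255).astype(np.uint8))
```

```text
wrist1 plate inner 132.9 plate outer 136.7 toothend 132.6 deck 99.6 keeper 99.6
wrist4 plate inner 133.1 plate outer 136.8 toothend 132.6 deck 99.6 keeper 124.7
wrist10 plate inner 124.6 plate outer 120.8 toothend 142.4 deck 99.6 keeper 124.6
wrist11 plate inner 133.0 plate outer 136.7 toothend 132.7 deck 99.6 keeper 124.6
```

View pics/fin.png

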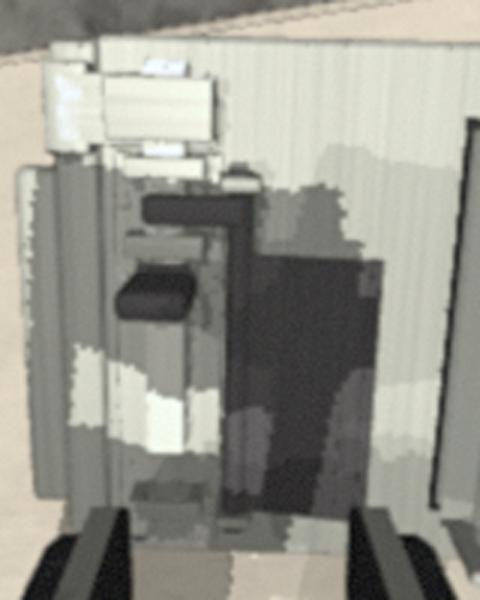

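The last picture shows the bolt end past the keeper (crop 165,65). Depth puts the catch fully back up (plate 133/136.7 mm, tooth 132.7 mm, the same as at rest), so I'm handing in.

Run:
```python
from h import *
print(sign_off()); st()
```

```text
the job is handed in; nothing more can be done
None
the job is handed in; nothing more can be done
```

The drawer is shut, the bolt is through the keeper and the catch has sprung back up to lock it. I handed the job in at about 11 s of the 45 s allowed; no verdict was reported.

- **Drawer:** I pushed it in with the closed fingertips on the lip until it stopped moving against 21 N.
- **Bolt:** I then held the catch down with one fingertip, at about 18–34 N, and pushed the bolt with the other until it stopped moving at 26 N. The wrist force stayed well under 120 N at every reading.
- **Checks with the catch held down:** The bolt end measured at sealer y = 92.5 mm, against 92 mm expected. The tooth had risen to 142 mm.
- **Checks after letting go:** The catch was back at its rest height, with the press plate at 133 to 137 mm and the tooth at 132.7 mm. The keeper was in line with the bolt, the bolt end showed past it, and the gripper was clear with no contact force.

No check failed. In an overlay before the bolt push, the expected points were off by 1–2 pixels (about 2 mm), and one deck corner by about 4. I moved the sealer's estimated position 2 mm to allow for this. I saw nothing else disturbed, but I did not measure the other objects' positions before and after.

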